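Rap the last reference block out of its storage tube

ROBOT

A 6-joint arm with a two-finger parallel gripper is mounted at the origin on a cart in front of the work surface, level with it; the furniture and walls round the work are solid. World frame = base frame: x ahead of the robot, y to its left, z up, the work surface at z = 0. Lengths are in m, angles in rad, forces in N, time in s.
With the tool pointing down it reaches from about 0.35 to 0.775 m from the base axis. Payload 5.5 kg.
Tool frame: the origin (TCP) lies at the very end of the fingers, on their centre line; the grasp point (between the pads) lies 19 mm behind it; z points along the fingers, y is the line along which they close (so a half turn about z gives the same grasp; the last joint's range is limited). The gripper opens to 85 mm and grips with 20 to 120 N. Pads are 22 mm wide; open, the fingers measure 114 mm over their backs; the gripper's body (76 mm by 85 mm) begins 54 mm behind the grasp point. The pads swing forward as they close: fully open they stand 13 mm farther back than shut.
Start: joints at [1.011, 0.313, 0.046, 1.304, 0, 1.431], TCP at [0.234, 0.525, 0.231] pointing down, gripper open.
Joint ranges: [-2.76, 2.76], [-0.86, 1.69], [-1.03, 1.26], [-2.2, 2.34], [-1.47, 1.5], [-3.14, 3.14]. Speed limits (rad/s): [2.57, 2.57, 3.14, 3.14, 3.14, 3.14].

INTERFACE

Orientations are given as a unit quaternion [w, x, y, z].
In Python, from workcell import env, imaging, ticket gives the robot as it stands. The module is installed in compiled form; this text tells all that it offers.
- The arm moves only by the tool apply_moves, never from a script. Its argument "rows" is a list of rows, each an object with "xyz": the shift along the tool's x, y, z in mm, a list of three; "turn": the turn, a rotation vector about the tool's x, y, z in rad, a list of three; "grip": the opening, from 0 (shut) to 1 (fully open). A call has 1 to 12 rows; each row is the pose to reach, as a shift and turn from the pose commanded when the call began, along the tool's axes at that moment; what a row does not reach only later rows make up. A row lasts 1/12 s, in which the tool goes at most 41.7 mm and 7.16 degrees, less where a joint would pass 70% of its speed; a pose out of reach is approached as far as the arm can. A call with a gripper value outside its range is refused whole. The fingers move at their own pace and stop on an object; "force" is the grip in N (left out, the last holds). Time passes only in rows, so rows that repeat a pose let the fingers close. It gives the time, the measured TCP pose, the force, the opening and the grip force at its end, in the units of the state.
- env.get_state(): the state, without advancing time (a new reading comes with each control period).
- imaging.read_camera(name): name is "scene" or "side" or "wrist"; returns a dict with "color" (480x640x3 uint8, blue, green, red), "z_map" (480x640 float32, m along the optical axis (not along the pixel's ray), 0 where there is no reading), "camera_matrix" (3x3 intrinsics, pixels), "view" (4x4, takes a point from world to camera coordinates). Camera axes: x right, y down, z forward; pixel columns grow to the right and rows downward; lengths in m; the calibration is good to about 2 mm. A picture is of the moment at which its call begins.
- ticket.hand_in(): hands the job in; it is judged then, once.
The state is a dict: "clock": time; "joint_pos": joint angles; "qvel": joint speeds; "tau": joint torques, N m; "tcp_pos": TCP position; "orientation": TCP orientation; "wrist_force": force on the tool from outside, world axes, zero at the start; "ft_torque": the same for the moment, N m; "finger_gap": finger opening in m; "grip_force": force on a finger pad.
Only numpy, scipy, OpenCV 4.12 (cv2) and the standard library are available. Lean on these libraries where they do the work, as an engineer would, in place of code of your own. Each camera call takes 0.05 s, during which the arm holds its last target. There are 200 camera calls.

TASK

The last reference block is stuck in the closed end of the upturned clear storage tube. Pick the tube up as it stands, mouth down, and rap its mouth briskly on the flat pink rubber disc that lies on the table until the block drops out onto the disc. Then stand the empty tube mouth down on the bare table, clear of the disc, leaving the block lying flat on the disc and the jar, the step wedge and the bottle where they are.

Things in the scene. Friction and masses are not known exactly. Their poses are not given: they have to be found in the camera images.
- tube: Clear rigid tube with a black cap and a black band round its mouth, 52 mm outside diameter (54 at the 6 mm high band), 90 mm tall, bore 43 mm, about 140 g. It stands upturned on the table, closed end up. Origin at the centre of the mouth (the lowest face as it stands), z towards the closed end. Grip it from above round its sides, best 45 to 75 mm above the mouth.
- block: Round rubber block, 40 mm across, 16 mm thick, 30 g; origin at the centre of its underside, z up. It starts stuck in the tube, underside 66 mm above the mouth, gripped by three sprung nubs. Gentle carrying or slow pressing does not free it. Each sharp stop of the tube slides it towards the mouth (about 1 mm at 0.06 m/s, 4 mm at 0.1 m/s); after 6 mm in all it drops out: one to three raps at 0.1 to 0.2 m/s from 30 to 50 mm up.
- disc: Flat round rubber test disc, 88 mm in diameter and 9 mm thick, lying fixed on the table top. Origin at the centre of its underside, on the table.
- jar: Bystander: small white jar with a dark cap, 44 mm in diameter, 46 mm tall, standing loose. Origin at the centre of its underside.
- wedge: Bystander: five-step steel wedge, 80 x 20 mm, 22 mm tall, lying loose. Origin at the centre of its underside.
- bottle: Bystander: bottle with a cap, 52 mm in diameter, 128 mm tall, standing loose. Origin at the centre of its underside.
- durometer_stand: Obstacle: the fixed hardness tester stand behind the work, 356 mm tall, about 240 mm deep (x) by 150 mm wide (y). Origin at the centre of its underside; the ball of its lever reaches 120 mm towards the robot (-x) from there, 165 to 210 mm above the table. Keep the gripper in front of it.
There are look-alikes about, which are no part of the job. Leave any blue look-alike of the tube alone.

How it is judged:
By the outcome, as a careful person would: the job done as asked, in the order asked, and still so for the second after the job is handed in, with the robot touching nothing.
It also fails if it takes over 40 s, if anything falls off the work surface, if the arm or the gripper's body presses on something with over 40 N, if the wrist force passes 120 N, or if a joint passes its speed limit or range.

## Working session

There is one attempt and no reset: what is moved stays moved. The work goes in short steps, Python scripts to look and compute and a tool call to move; the robot and the scene stay as the last step left them, time stands still between calls to the robot, and variables do not carry over. Pictures are saved under pics/ and viewed, at most 10 in all, crops included, and the job is handed in when it is done.

Besides the shell and the picture viewer there is one more tool, called after "Call:" as name([rows], argument=value, ...), one row to a line, values as JSON. apply_moves: Moves the arm, as the interface text tells. Its arguments: {"type":"object","properties":{"rows":{"type":"array"},"force":{"type":"number"}},"required":["rows"]}

```bash
mkdir -p pics
cat > h.py <<'E'
import numpy as np, cv2
from workcell import env, imaging, ticket
def cam(n):
    d=imaging.read_camera(n); z=d["z_map"]; K=d["camera_matrix"]; V=np.linalg.inv(d["view"])
    v,u=np.indices(z.shape)
    P=np.stack([(u-K[0,2])/K[0,0]*z,(v-K[1,2])/K[1,1]*z,z,np.ones_like(z)],-1)@V.T
    P=P[...,:3]; P[z==0]=np.nan
    return d,P
E
python3 - <<'E'
from h import *
s=env.get_state(); print({k:np.round(v,3) for k,v in s.items()})
a=[]
for n in("scene","side"):
    d,P=cam(n); cv2.imwrite(f"pics/{n}0.png",d["color"]); np.save(f"{n}P.npy",P); np.save(f"{n}C.npy",d["color"])
E
```

```text
{'clock': np.float64(0.0), 'joint_pos': array([1.011, 0.314, 0.045, 1.304, 0.   , 1.431]), 'qvel': array([ 0.   , -0.001,  0.003, -0.002,  0.   ,  0.001]), 'tau': array([-2.0000e-03, -4.8063e+01,  2.9853e+01,  1.9000e-02, -0.0000e+00,
        0.0000e+00]), 'tcp_pos': array([0.234, 0.525, 0.23 ]), 'orientation': array([-0.   ,  0.208,  0.978, -0.001]), 'wrist_force': array([-0.061, -0.623,  0.065]), 'ft_torque': array([ 0.011, -0.016,  0.028]), 'grip_force': np.float64(0.0), 'finger_gap': np.float64(0.086)}
```

View pics/scene0.png

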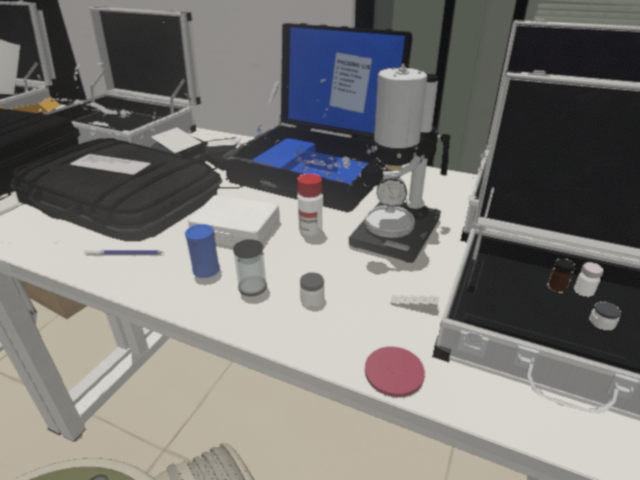

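View pics/side0.png

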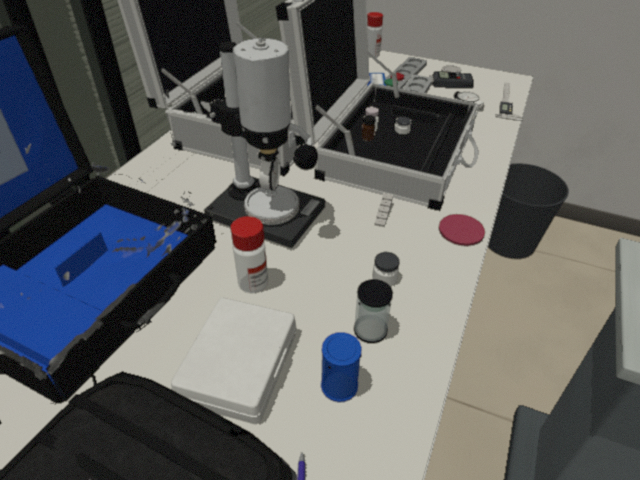

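The scene view shows the clear tube at (250,268), with its black cap at (249,248). The blue look-alike is at (202,252), the jar at (312,290), the wedge at (415,300), the disc at (395,370) and the bottle at (310,205). The side view agrees: tube (373,310), disc (462,230).

```bash
cat > pos.py <<'E'
from h import *
def fit(Q):
    c,r=cv2.minEnclosingCircle(Q[:,:2].astype(np.float32)); m=np.median(Q,0); lo,hi=np.percentile(Q,2,0),np.percentile(Q,98,0)
    return f"n{len(Q)} circ{np.round(c,4)} r{r:.4f} mid{np.round((lo+hi)/2,4)} ext{np.round(hi-lo,4)} medz{m[2]:.4f}"
def sel(P,u0,u1,v0,v1,z0,z1):
    Q=P[v0:v1,u0:u1].reshape(-1,3); return Q[(Q[:,2]>z0)&(Q[:,2]<z1)]
E
python3 - <<'E'
from pos import *
S=np.load("sceneP.npy");D=np.load("sideP.npy")
W={"tube":((230,270,235,300,.084,.1),(350,396,275,345,.084,.1)),
"jar":((296,328,270,310,.041,.06),(370,402,250,290,.041,.06)),
"disc":((360,430,342,398,.005,.02),(435,488,210,250,.005,.02)),
"wedge":((386,442,290,312,.003,.04),(370,396,192,230,.003,.04)),
"bottle":((294,326,172,240,.115,.14),(228,272,212,295,.115,.14)),
"blue":((184,222,222,280,.08,.1),(318,365,330,402,.08,.1)),
"white":((188,282,194,250,.015,.06),(170,300,298,420,.015,.06))}
for k,(a,b) in W.items(): print(k,"\n ",fit(sel(S,*a)),"\n ",fit(sel(D,*b)))
print("table",np.nanmedian(S[330:340,330:350].reshape(-1,3),0),np.nanmedian(D[250:260,420:430].reshape(-1,3),0))
for r in [(250,248),(250,230),(250,238)]: print(S[r[1],r[0]])
E
```

```text
tube 
  n455 circ[0.5168 0.2462] r0.0274 mid[0.5151 0.245  0.0879] ext[0.0474 0.047  0.005 ] medz0.0879 
  n920 circ[0.5166 0.2852] r0.0632 mid[0.516  0.2846 0.0889] ext[0.0469 0.1186 0.007 ] medz0.0898
jar 
  n332 circ[0.5305 0.1308] r0.0229 mid[0.53   0.13   0.0442] ext[0.0391 0.0386 0.0053] medz0.0452 
  n397 circ[0.5315 0.1325] r0.0222 mid[0.5306 0.133  0.0453] ext[0.039  0.039  0.0077] medz0.0470
disc 
  n2290 circ[ 0.4346 -0.0504] r0.0455 mid[ 0.4329 -0.0507  0.0082] ext[0.0801 0.0786 0.004 ] medz0.0084 
  n1129 circ[ 0.4353 -0.0495] r0.0461 mid[ 0.4342 -0.0475  0.0091] ext[0.079  0.0812 0.0059] medz0.0098
wedge 
  n562 circ[ 0.5886 -0.0392] r0.0405 mid[ 0.5884 -0.0397  0.0128] ext[0.0248 0.0763 0.0187] medz0.0118 
  n445 circ[ 0.5997 -0.0432] r0.0604 mid[ 0.5979 -0.0477  0.0137] ext[0.0434 0.1005 0.021 ] medz0.0119
bottle 
  n320 circ[0.7338 0.2333] r0.0270 mid[0.7318 0.2305 0.122 ] ext[0.0448 0.0451 0.0129] medz0.1266 
  n735 circ[0.7342 0.2348] r0.0259 mid[0.7333 0.2362 0.1234] ext[0.0462 0.0451 0.0149] medz0.1288
blue 
  n441 circ[0.5244 0.3571] r0.0274 mid[0.523  0.3553 0.0856] ext[0.0484 0.0462 0.0098] medz0.0876 
  n1208 circ[0.5248 0.3595] r0.0272 mid[0.524  0.3604 0.087 ] ext[0.048  0.0482 0.011 ] medz0.0896
white 
  n3206 circ[0.638  0.4128] r0.1423 mid[0.6684 0.3984 0.0358] ext[0.1277 0.1969 0.0354] medz0.0445 
  n9911 circ[0.7031 0.3925] r0.1216 mid[0.6666 0.3912 0.035 ] ext[0.1271 0.1585 0.0281] medz0.0468
table [ 0.47175054  0.05311489 -0.00063083] [0.48189732 0.04454748 0.00115773]
[0.51769541 0.24291813 0.08737788]
[0.62101404 0.31278351 0.04667084]
[0.61886125 0.31343388 0.02838239]
```

```bash
cat >> pos.py <<'E'
from scipy.spatial.transform import Rotation as R
def rel(x,y,z):
    s=env.get_state(); q=s["orientation"]; r=R.from_quat(np.r_[q[1:],q[0]])
    return np.round(r.inv().apply(np.array([x,y,z])-s["tcp_pos"])*1e3,1)
E
python3 - <<'E'
from pos import *
S=np.load("sceneP.npy");D=np.load("sideP.npy")
print("ball",fit(sel(D,296,316,148,168,.14,.24)))
print("standbase",fit(sel(S,350,440,205,258,.004,.04)))
for p in [(60,355),(300,350),(330,385),(350,395)]: print("edge",p,S[p[1],p[0]])
s=sel(S,200,360,250,400,-.004,.003); print("table min x near y .0-.3",[ (y,round(s[(abs(s[:,1]-y)<.01)][:,0].min(),3)) for y in (0,.1,.2)])
print(rel(.516,.246,.15))
E
```

```text
ball n392 circ[0.6969 0.0947] r0.0193 mid[0.6955 0.0989 0.1855] ext[0.0301 0.0235 0.0288] medz0.1890
standbase n2405 circ[0.8015 0.0744] r0.1278 mid[0.7923 0.0581 0.0228] ext[0.1795 0.1434 0.0317] medz0.0254
edge (60, 355) [ 0.62505574  1.23556522 -0.7474122 ]
edge (300, 350) [4.14993291e-01 9.58014101e-02 2.32329305e-04]
edge (330, 385) [ 0.37942178  0.02885667 -0.00752492]
edge (350, 395) [ 0.3797912  -0.00251139 -0.01357481]
table min x near y .0-.3 [(0, np.float64(0.378)), (0.1, np.float64(0.379)), (0.2, np.float64(0.38))]
[-371.  -139.5   80.6]
```

Call:
apply_moves([
  {"xyz": [-15, -6, 0], "turn": [0, 0, 0], "grip": 1},
  {"xyz": [-50, -19, 5], "turn": [0, 0, 0], "grip": 1},
  {"xyz": [-87, -33, 10], "turn": [0, 0, 0], "grip": 1},
  {"xyz": [-124, -47, 20], "turn": [0, 0, 0], "grip": 1},
  {"xyz": [-161, -61, 30], "turn": [0, 0, 0], "grip": 1},
  {"xyz": [-198, -74, 40], "turn": [0, 0, 0], "grip": 1},
  {"xyz": [-235, -88, 50], "turn": [0, 0, 0], "grip": 1},
  {"xyz": [-272, -102, 60], "turn": [0, 0, 0], "grip": 1},
  {"xyz": [-309, -116, 70], "turn": [0, 0, 0], "grip": 1},
  {"xyz": [-340, -128, 70], "turn": [0, 0, 0], "grip": 1},
  {"xyz": [-362, -136, 70], "turn": [0, 0, 0], "grip": 1},
  {"xyz": [-371, -139.5, 70], "turn": [0, 0, 0], "grip": 1},
])

```text
clock: 1.1
tcp_pos: [0.5184, 0.2438, 0.1605]
orientation: [-0.0, 0.21, 0.978, -0.0]
wrist_force: [0.3, 0.3, 0.5]
finger_gap: 0.0855
grip_force: 0.0
```

Run:
```python
from pos import *
d,P=cam("wrist"); cv2.imwrite("pics/w1.png",d["color"])
for z0,z1 in((.084,.096),): 
    Q=P.reshape(-1,3); m=(Q[:,2]>z0)&(Q[:,2]<z1)&(np.hypot(Q[:,0]-.516,Q[:,1]-.246)<.045); print(fit(Q[m]))
print(env.get_state()["tcp_pos"],rel(.516,.246,.042))
```

```text
n6197 circ[0.5156 0.248 ] r0.0269 mid[0.5149 0.2485 0.0882] ext[0.0474 0.0468 0.0042] medz0.0882
[0.51860329 0.24383938 0.16060162] [  3.3   1.  118.6]
```

View pics/w1.png

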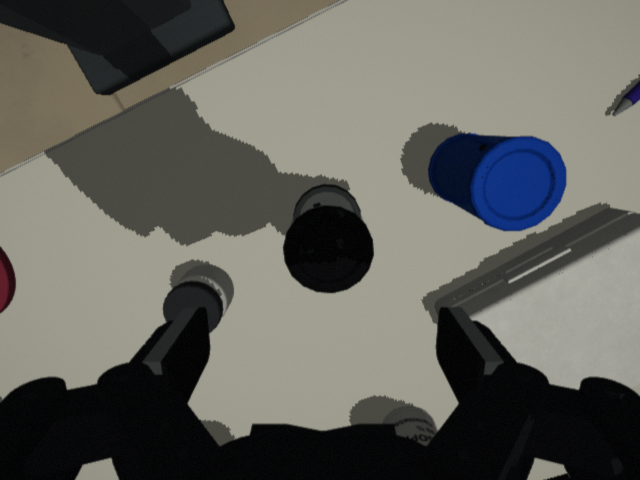

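The wrist view shows the cap at (328,248), centred between the open fingers at (185,340) and (465,340), with nothing under the fingertips. Next I go down.

Call:
apply_moves([
  {"xyz": [4, 2, 8], "turn": [0, 0, 0], "grip": 1},
  {"xyz": [4, 2, 28], "turn": [0, 0, 0], "grip": 1},
  {"xyz": [4, 2, 50], "turn": [0, 0, 0], "grip": 1},
  {"xyz": [4, 2, 72], "turn": [0, 0, 0], "grip": 1},
  {"xyz": [4, 2, 92], "turn": [0, 0, 0], "grip": 1},
  {"xyz": [4, 2, 108], "turn": [0, 0, 0], "grip": 1},
  {"xyz": [4, 2, 117], "turn": [0, 0, 0], "grip": 1},
  {"xyz": [4, 2, 119], "turn": [0, 0, 0], "grip": 1},
  {"xyz": [4, 2, 119], "turn": [0, 0, 0], "grip": 1},
])

```text
clock: 1.9
tcp_pos: [0.5121, 0.2509, 0.0418]
orientation: [-0.001, 0.208, 0.978, -0.0]
wrist_force: [0.5, -0.6, 1.2]
finger_gap: 0.0851
grip_force: 0.0
```

Call:
apply_moves([
  {"xyz": [0, 0, 0], "turn": [0, 0, 0], "grip": 0.7},
  {"xyz": [0, 0, 0], "turn": [0, 0, 0], "grip": 0.65},
  {"xyz": [0, 0, 0], "turn": [0, 0, 0], "grip": 0.6},
  {"xyz": [0, 0, 0], "turn": [0, 0, 0], "grip": 0.5},
  {"xyz": [0, 0, 0], "turn": [0, 0, 0], "grip": 0.4},
  {"xyz": [0, 0, 0], "turn": [0, 0, 0], "grip": 0.4},
  {"xyz": [0, 0, 0], "turn": [0, 0, 0], "grip": 0.4},
  {"xyz": [0, 0, 0], "turn": [0, 0, 0], "grip": 0.4},
], force=70)

```text
clock: 2.57
tcp_pos: [0.5143, 0.2502, 0.044]
orientation: [0.001, 0.208, 0.978, 0.001]
wrist_force: [-1.2, -0.1, 5.0]
finger_gap: 0.0521
grip_force: 72.5
```

Call:
apply_moves([
  {"xyz": [0, 0, -5], "turn": [0, 0, 0], "grip": 0.4},
  {"xyz": [0, 0, -18], "turn": [0, 0, 0], "grip": 0.4},
  {"xyz": [0, 0, -36], "turn": [0, 0, 0], "grip": 0.4},
  {"xyz": [0, 0, -54], "turn": [0, 0, 0], "grip": 0.4},
  {"xyz": [0, 0, -70], "turn": [0, 0, 0], "grip": 0.4},
  {"xyz": [0, 0, -80], "turn": [0, 0, 0], "grip": 0.4},
  {"xyz": [0, 0, -80], "turn": [0, 0, 0], "grip": 0.4},
])

```text
clock: 3.15
tcp_pos: [0.5152, 0.2504, 0.1252]
orientation: [0.002, 0.208, 0.978, 0.001]
wrist_force: [0.5, -0.1, -0.7]
finger_gap: 0.052
grip_force: 73.3
```

Call:
apply_moves([
  {"xyz": [-1, -8, 0], "turn": [0, 0, 0], "grip": 0.4},
  {"xyz": [-4, -28, 0], "turn": [0, 0, 0], "grip": 0.4},
  {"xyz": [-9, -58, 0], "turn": [0, 0, 0], "grip": 0.4},
  {"xyz": [-14, -91, 0], "turn": [0, 0, 0], "grip": 0.4},
  {"xyz": [-19, -124, 0], "turn": [0, 0, 0], "grip": 0.4},
  {"xyz": [-24, -157, 0], "turn": [0, 0, 0], "grip": 0.4},
  {"xyz": [-30, -190, 0], "turn": [0, 0, 0], "grip": 0.4},
  {"xyz": [-35, -223, 0], "turn": [0, 0, 0], "grip": 0.4},
  {"xyz": [-40, -254, 0], "turn": [0, 0, 0], "grip": 0.4},
  {"xyz": [-44, -282, 0], "turn": [0, 0, 0], "grip": 0.4},
  {"xyz": [-46, -298, 0], "turn": [0, 0, 0], "grip": 0.4},
  {"xyz": [-47, -304, 0], "turn": [0, 0, 0], "grip": 0.4},
])

```text
clock: 4.15
tcp_pos: [0.4304, -0.0488, 0.121]
orientation: [-0.001, 0.21, 0.978, -0.0]
wrist_force: [0.5, 0.5, -1.0]
finger_gap: 0.0521
grip_force: 73.4
```

Call:
apply_moves([
  {"xyz": [0, 0, 5], "turn": [0, 0, 0], "grip": 0.4},
  {"xyz": [0, 0, 15], "turn": [0, 0, 0], "grip": 0.4},
  {"xyz": [0, 0, 15], "turn": [0, 0, 0], "grip": 0.4},
  {"xyz": [0, 0, 15], "turn": [0, 0, 0], "grip": 0.4},
])

```text
clock: 4.48
tcp_pos: [0.4316, -0.0457, 0.1063]
orientation: [-0.001, 0.208, 0.978, 0.0]
wrist_force: [-0.4, -0.6, -1.6]
finger_gap: 0.052
grip_force: 73.4
```

Run:
```python
from pos import *
s=env.get_state(); print(s["tcp_pos"],s["finger_gap"],s["wrist_force"])
for n in("side","scene"):
    d,P=cam(n); K=d["camera_matrix"]; c=(d["view"]@[.435,-.05,.05,1])[:3]; p=K@c/c[2]; u,v=map(int,p[:2]); print(n,u,v)
    u=np.clip(u,100,540);v=np.clip(v,100,380)
    I=d["color"][v-100:v+100,u-100:u+100]; cv2.imwrite(f"pics/{n}2.png",I)
    # band & tube: print points near tube by height
    Q=P.reshape(-1,3); m=(np.hypot(Q[:,0]-.435,Q[:,1]+.05)<.04)&(Q[:,2]>.02)&(Q[:,2]<.1)
    print(fit(Q[m]),"zmin",np.percentile(Q[m][:,2],1))
a=[cv2.resize(cv2.imread(f"pics/{n}2.png"),(400,400)) for n in("side","scene")]
cv2.imwrite("pics/c2.png",np.hstack(a))
```

```text
[ 0.43161431 -0.04572194  0.10627681] 0.05198401678390366 [-0.39704332 -0.64312968 -1.58039365]
side 465 211
n499 circ[ 0.4342 -0.0449] r0.0270 mid[ 0.434  -0.0324  0.0817] ext[0.0499 0.0241 0.0351] medz0.0814 zmin 0.06344899467653978
scene 396 348
n772 circ[ 0.4333 -0.0488] r0.0269 mid[ 0.4209 -0.05    0.0815] ext[0.0256 0.048  0.0357] medz0.0808 zmin 0.06298965145476967
```

View pics/c2.png

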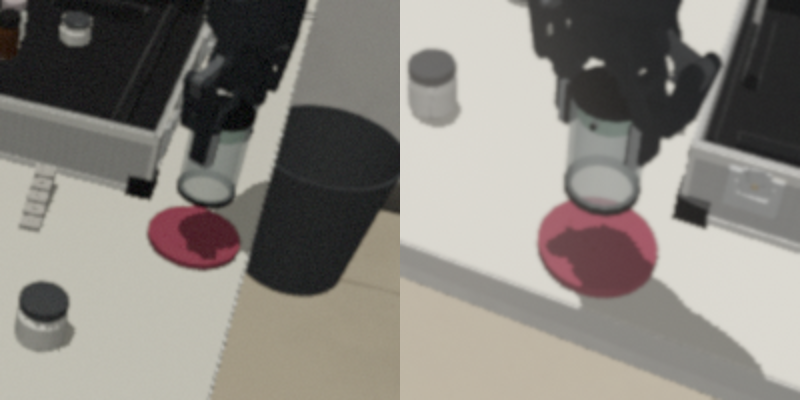

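The tube hangs upright over the disc. Its mouth is about 54 mm above the disc face and it is centred within 3 mm. I'll drop to about 40 mm up and then rap.

Call:
apply_moves([
  {"xyz": [0, -2, 7], "turn": [0, 0, 0], "grip": 0.4},
  {"xyz": [0, -2, 14], "turn": [0, 0, 0], "grip": 0.4},
  {"xyz": [0, -2, 14], "turn": [0, 0, 0], "grip": 0.4},
  {"xyz": [0, -2, 14], "turn": [0, 0, 0], "grip": 0.4},
], force=90)

```text
clock: 4.92
tcp_pos: [0.4311, -0.0483, 0.0926]
orientation: [-0.001, 0.208, 0.978, 0.0]
wrist_force: [0.2, -0.5, -1.7]
finger_gap: 0.0519
grip_force: 93.8
```

Call:
apply_moves([
  {"xyz": [0, 0, 6], "turn": [0, 0, 0], "grip": 0.4},
  {"xyz": [0, 0, 18], "turn": [0, 0, 0], "grip": 0.4},
  {"xyz": [0, 0, 30], "turn": [0, 0, 0], "grip": 0.4},
  {"xyz": [0, 0, 42], "turn": [0, 0, 0], "grip": 0.4},
])

```text
clock: 5.25
tcp_pos: [0.4322, -0.0491, 0.0515]
orientation: [0.001, 0.209, 0.978, -0.0]
wrist_force: [-15.8, 10.9, 75.7]
finger_gap: 0.0516
grip_force: 101.2
```

Call:
apply_moves([
  {"xyz": [0, 0, -8], "turn": [0, 0, 0], "grip": 0.4},
  {"xyz": [0, 0, -20], "turn": [0, 0, 0], "grip": 0.4},
  {"xyz": [0, 0, -32], "turn": [0, 0, 0], "grip": 0.4},
  {"xyz": [0, 0, -42], "turn": [0, 0, 0], "grip": 0.4},
  {"xyz": [0, 0, -42], "turn": [0, 0, 0], "grip": 0.4},
])

```text
clock: 5.67
tcp_pos: [0.4332, -0.0491, 0.0949]
orientation: [0.002, 0.208, 0.978, -0.0]
wrist_force: [0.1, 0.1, -1.1]
finger_gap: 0.0517
grip_force: 96.0
```

```bash
cat > look.py <<'E'
from pos import *
import sys
s=env.get_state(); print(s["tcp_pos"],s["finger_gap"],s["wrist_force"])
a=[]
for n in("side","scene"):
    d,P=cam(n); u,v=(465,211) if n=="side" else (396,340)
    a.append(cv2.resize(d["color"][v-75:v+75,u-75:u+75],(400,400)))
    Q=P.reshape(-1,3); r=np.hypot(Q[:,0]-.435,Q[:,1]+.05)
    m=(r<.04)&(Q[:,2]>.032)&(Q[:,2]<.1); print(n,"tube",fit(Q[m]),"zmin",np.percentile(Q[m][:,2],1) if m.any() else 0)
    m=(r<.04)&(Q[:,2]>.014)&(Q[:,2]<.032); print(" block",fit(Q[m]) if m.sum()>5 else 0)
cv2.imwrite(sys.argv[1],np.hstack(a))
E
python3 look.py pics/c3.png
```

```text
[ 0.43322518 -0.04908361  0.09492962] 0.051687194806080416 [ 0.12024218  0.0744043  -1.13484285]
side tube n588 circ[ 0.4365 -0.0447] r0.0270 mid[ 0.4362 -0.0358  0.0769] ext[0.0502 0.0256 0.0444] medz0.0757 zmin 0.05395663456221861
 block 0
scene tube n930 circ[ 0.4273 -0.0476] r0.0322 mid[ 0.421  -0.0526  0.0757] ext[0.0236 0.0486 0.0464] medz0.0744 zmin 0.05193246420304972
 block 0
```

View pics/c3.png

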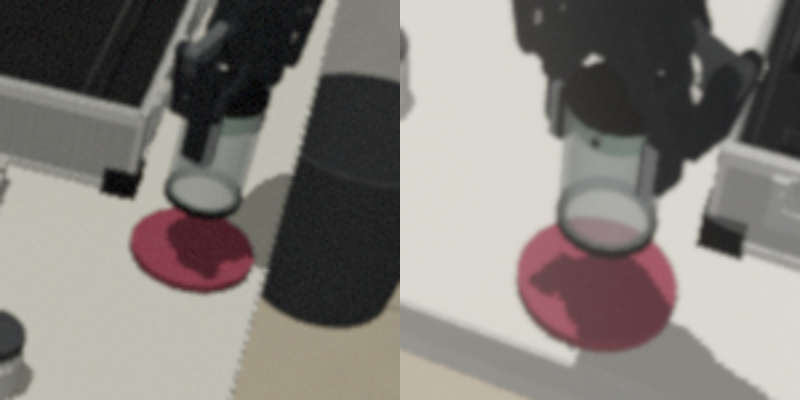

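The block is still up in the cap end: the greenish ring under the cap is at (245,125) in the left crop, and the disc is bare. The tube is still held upright, so I rap again.

Call:
apply_moves([
  {"xyz": [0, 0, 5], "turn": [0, 0, 0], "grip": 0.4},
  {"xyz": [0, 0, 16], "turn": [0, 0, 0], "grip": 0.4},
  {"xyz": [0, 0, 29], "turn": [0, 0, 0], "grip": 0.4},
  {"xyz": [0, 0, 42], "turn": [0, 0, 0], "grip": 0.4},
  {"xyz": [0, 0, 34], "turn": [0, 0, 0], "grip": 0.4},
  {"xyz": [0, 0, 22], "turn": [0, 0, 0], "grip": 0.4},
  {"xyz": [0, 0, 10], "turn": [0, 0, 0], "grip": 0.4},
  {"xyz": [0, 0, 0], "turn": [0, 0, 0], "grip": 0.4},
  {"xyz": [0, 0, 0], "turn": [0, 0, 0], "grip": 0.4},
])

```text
clock: 6.52
tcp_pos: [0.4327, -0.0489, 0.0948]
orientation: [0.001, 0.208, 0.978, -0.0]
wrist_force: [0.4, -0.0, -1.0]
finger_gap: 0.0518
grip_force: 96.0
```

```bash
python3 look.py pics/c4.png
```

```text
[ 0.43267919 -0.04887799  0.09475147] 0.05175727471222708 [ 0.43798298 -0.0028906  -0.95174819]
side tube n559 circ[ 0.4359 -0.0455] r0.0269 mid[ 0.4356 -0.0357  0.0777] ext[0.0497 0.0257 0.0418] medz0.0771 zmin 0.056085198389692316
 block 0
scene tube n887 circ[ 0.4262 -0.0477] r0.0325 mid[ 0.4209 -0.0525  0.0766] ext[0.0237 0.0483 0.0451] medz0.0751 zmin 0.05368995021529122
 block 0
```

View pics/c4.png

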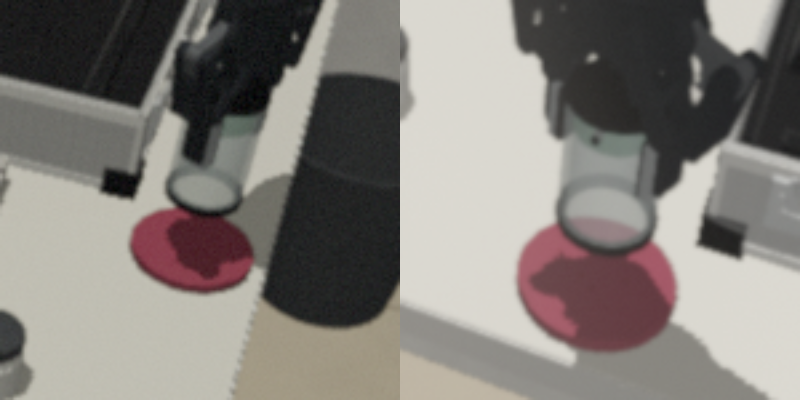

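The disc is still bare, but the greenish block ring now sits lower below the cap, at (240,127) left and (605,140) right, so it is sliding. The tube also slipped up about 2 mm in the grip. The next rap is a bit faster and reaches 2 mm farther.

Call:
apply_moves([
  {"xyz": [0, 0, 4], "turn": [0, 0, 0], "grip": 0.4},
  {"xyz": [0, 0, 14], "turn": [0, 0, 0], "grip": 0.4},
  {"xyz": [0, 0, 29], "turn": [0, 0, 0], "grip": 0.4},
  {"xyz": [0, 0, 44], "turn": [0, 0, 0], "grip": 0.4},
  {"xyz": [0, 0, 36], "turn": [0, 0, 0], "grip": 0.4},
  {"xyz": [0, 0, 24], "turn": [0, 0, 0], "grip": 0.4},
  {"xyz": [0, 0, 10], "turn": [0, 0, 0], "grip": 0.4},
  {"xyz": [0, 0, 0], "turn": [0, 0, 0], "grip": 0.4},
  {"xyz": [0, 0, 0], "turn": [0, 0, 0], "grip": 0.4},
])

```text
clock: 7.37
tcp_pos: [0.4326, -0.0489, 0.0946]
orientation: [0.001, 0.208, 0.978, -0.0]
wrist_force: [-0.5, 0.6, -1.6]
finger_gap: 0.0516
grip_force: 96.1
```

```bash
python3 look.py pics/c5.png
```

```text
[ 0.43264764 -0.04888408  0.09464843] 0.051630475918021494 [-0.48069829  0.58661878 -1.55685101]
side tube n536 circ[ 0.4363 -0.0449] r0.0270 mid[ 0.436  -0.0352  0.0791] ext[0.0498 0.0245 0.0402] medz0.0774 zmin 0.0583694980791906
 block 0
scene tube n853 circ[ 0.4266 -0.0507] r0.0299 mid[ 0.4208 -0.0523  0.0777] ext[0.0227 0.0489 0.0431] medz0.0761 zmin 0.05532632266555487
 block 0
```

View pics/c5.png

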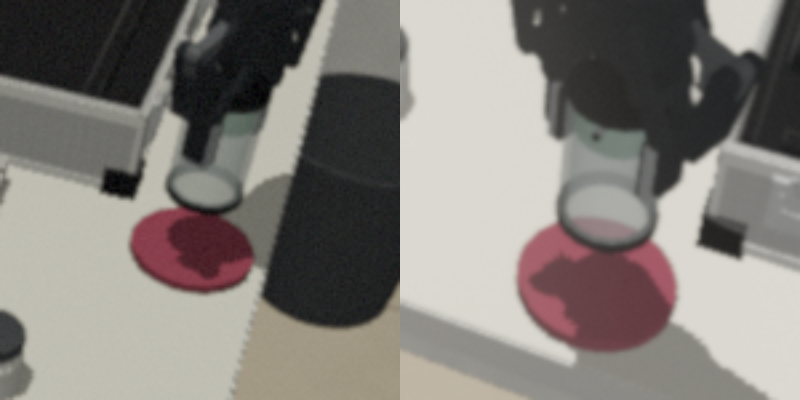

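The ring is lower again and about twice as thick, at (240,128) left and (605,140) right, with the disc still bare. Another rap is needed.

Call:
apply_moves([
  {"xyz": [0, 0, 4], "turn": [0, 0, 0], "grip": 0.4},
  {"xyz": [0, 0, 14], "turn": [0, 0, 0], "grip": 0.4},
  {"xyz": [0, 0, 30], "turn": [0, 0, 0], "grip": 0.4},
  {"xyz": [0, 0, 46], "turn": [0, 0, 0], "grip": 0.4},
  {"xyz": [0, 0, 38], "turn": [0, 0, 0], "grip": 0.4},
  {"xyz": [0, 0, 26], "turn": [0, 0, 0], "grip": 0.4},
  {"xyz": [0, 0, 12], "turn": [0, 0, 0], "grip": 0.4},
  {"xyz": [0, 0, 0], "turn": [0, 0, 0], "grip": 0.4},
  {"xyz": [0, 0, 0], "turn": [0, 0, 0], "grip": 0.4},
])

```text
clock: 8.22
tcp_pos: [0.4327, -0.0489, 0.0947]
orientation: [0.001, 0.208, 0.978, -0.0]
wrist_force: [0.4, 0.1, -0.7]
finger_gap: 0.0515
grip_force: 95.7
```

```bash
python3 look.py pics/c6.png
```

```text
[ 0.43270316 -0.04892086  0.09465922] 0.05154721530221006 [ 0.38534694  0.11099817 -0.67589009]
side tube n503 circ[ 0.4362 -0.0451] r0.0273 mid[ 0.4364 -0.0363  0.0796] ext[0.0499 0.0253 0.0384] medz0.0780 zmin 0.05946079566840894
 block n313 circ[ 0.4336 -0.0491] r0.0218 mid[ 0.4329 -0.0487  0.0216] ext[0.0365 0.0381 0.0129] medz0.0253
scene tube n812 circ[ 0.4278 -0.051 ] r0.0301 mid[ 0.4213 -0.0526  0.0785] ext[0.023  0.0498 0.0411] medz0.0769 zmin 0.05720786292765493
 block n491 circ[ 0.4314 -0.0516] r0.0206 mid[ 0.4274 -0.0519  0.0205] ext[0.0286 0.0368 0.0112] medz0.0240
```

The block lies flat on the disc: its top is at z≈0.025 and its centre at about (0.433,-0.049). I lift the empty tube and carry it back to its original bare spot.

Call:
apply_moves([
  {"xyz": [0, 0, -5], "turn": [0, 0, 0], "grip": 0.4},
  {"xyz": [0, 0, -15], "turn": [0, 0, 0], "grip": 0.4},
  {"xyz": [0, 0, -25], "turn": [0, 0, 0], "grip": 0.4},
  {"xyz": [0, 0, -32], "turn": [0, 0, 0], "grip": 0.4},
  {"xyz": [0, 0, -32], "turn": [0, 0, 0], "grip": 0.4},
])

```text
clock: 8.73
tcp_pos: [0.4323, -0.0488, 0.1261]
orientation: [0.001, 0.208, 0.978, -0.0]
wrist_force: [0.2, 1.0, -1.0]
finger_gap: 0.0516
grip_force: 95.6
```

Call:
apply_moves([
  {"xyz": [1, 8, 0], "turn": [0, 0, 0], "grip": 0.4},
  {"xyz": [4, 28, 0], "turn": [0, 0, 0], "grip": 0.4},
  {"xyz": [9, 58, 0], "turn": [0, 0, 0], "grip": 0.4},
  {"xyz": [14, 91, 0], "turn": [0, 0, 0], "grip": 0.4},
  {"xyz": [19, 124, 0], "turn": [0, 0, 0], "grip": 0.4},
  {"xyz": [24, 157, 0], "turn": [0, 0, 0], "grip": 0.4},
  {"xyz": [30, 190, 0], "turn": [0, 0, 0], "grip": 0.4},
  {"xyz": [35, 223, 0], "turn": [0, 0, 0], "grip": 0.4},
  {"xyz": [40, 254, 0], "turn": [0, 0, 0], "grip": 0.4},
  {"xyz": [44, 282, 0], "turn": [0, 0, 0], "grip": 0.4},
  {"xyz": [46, 299, 0], "turn": [0, 0, 0], "grip": 0.4},
  {"xyz": [47, 306, 0], "turn": [0, 0, 0], "grip": 0.4},
])

```text
clock: 9.73
tcp_pos: [0.5133, 0.253, 0.124]
orientation: [-0.0, 0.207, 0.978, 0.0]
wrist_force: [0.2, -0.2, -0.8]
finger_gap: 0.0518
grip_force: 95.6
```

Call:
apply_moves([
  {"xyz": [0, 0, 10], "turn": [0, 0, 0], "grip": 0.4},
  {"xyz": [0, 0, 28], "turn": [0, 0, 0], "grip": 0.4},
  {"xyz": [0, 0, 46], "turn": [0, 0, 0], "grip": 0.4},
  {"xyz": [0, 0, 60], "turn": [0, 0, 0], "grip": 0.4},
  {"xyz": [0, 0, 66], "turn": [0, 0, 0], "grip": 0.4},
  {"xyz": [0, 0, 66], "turn": [0, 0, 0], "grip": 0.4},
  {"xyz": [0, 0, 66], "turn": [0, 0, 0], "grip": 0.4},
])

```text
clock: 10.32
tcp_pos: [0.5129, 0.2491, 0.0589]
orientation: [-0.001, 0.209, 0.978, -0.0]
wrist_force: [0.1, 0.3, -0.8]
finger_gap: 0.0519
grip_force: 95.6
```

Run:
```python
from pos import *
s=env.get_state(); print(s["tcp_pos"],s["orientation"],s["wrist_force"])
a=[]
for n in("side","scene"):
    d,P=cam(n); K=d["camera_matrix"]; c=(d["view"]@[.516,.247,.045,1])[:3]; u,v=map(int,(K@c/c[2])[:2])
    a.append(cv2.resize(d["color"][v-60:v+60,u-60:u+60],(400,400)))
    Q=P.reshape(-1,3); r=np.hypot(Q[:,0]-.516,Q[:,1]-.247)
    m=(r<.032)&(Q[:,2]>.008)&(Q[:,2]<.06); print(n,fit(Q[m]),"zmin",np.percentile(Q[m][:,2],[0,1,3]))
cv2.imwrite("pics/c7.png",np.hstack(a))
```

```text
[0.51293784 0.24910786 0.05890068] [-5.69459933e-04  2.08847363e-01  9.77948013e-01 -3.71471485e-04] [ 0.13668426  0.29630106 -0.78977131]
side n485 circ[0.516  0.2516] r0.0265 mid[0.5154 0.2607 0.0417] ext[0.0483 0.0259 0.0341] medz0.0397 zmin [0.02276569 0.02400474 0.02507834]
scene n472 circ[0.5156 0.2447] r0.0266 mid[0.509  0.2409 0.0415] ext[0.0358 0.042  0.035 ] medz0.0404 zmin [0.02152288 0.02306983 0.02440431]
```

View pics/c7.png

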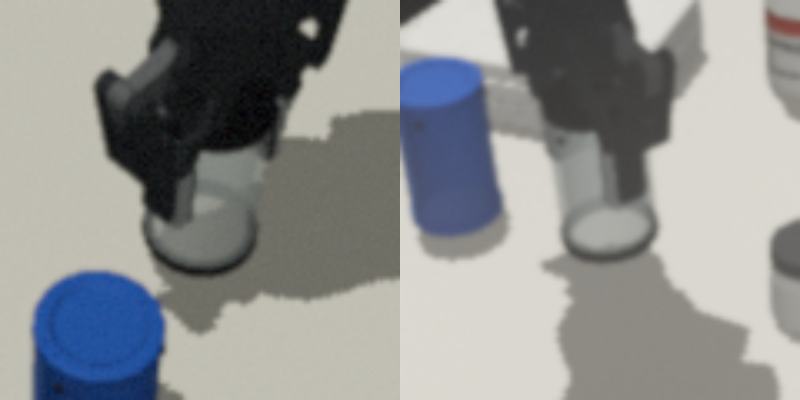

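The tube is empty and upright over clear table, with its mouth at (200,240) left and (608,235) right and about 22 mm up. I lower it gently.

Call:
apply_moves([
  {"xyz": [0, 0, 6], "turn": [0, 0, 0], "grip": 0.4},
  {"xyz": [0, 0, 12], "turn": [0, 0, 0], "grip": 0.4},
  {"xyz": [0, 0, 16], "turn": [0, 0, 0], "grip": 0.4},
  {"xyz": [0, 0, 18], "turn": [0, 0, 0], "grip": 0.4},
  {"xyz": [0, 0, 19], "turn": [0, 0, 0], "grip": 0.4},
  {"xyz": [0, 0, 20], "turn": [0, 0, 0], "grip": 0.4},
  {"xyz": [0, 0, 20], "turn": [0, 0, 0], "grip": 0.4},
], force=60)

```text
clock: 11.0
tcp_pos: [0.5134, 0.25, 0.0391]
orientation: [-0.0, 0.208, 0.978, -0.0]
wrist_force: [0.4, 0.3, -1.2]
finger_gap: 0.0517
grip_force: 95.6
```

Call:
apply_moves([
  {"xyz": [0, 0, 0.5], "turn": [0, 0, 0], "grip": 0.4},
  {"xyz": [0, 0, 1], "turn": [0, 0, 0], "grip": 0.4},
  {"xyz": [0, 0, 1], "turn": [0, 0, 0], "grip": 0.4},
])

```text
clock: 11.25
tcp_pos: [0.5136, 0.25, 0.0384]
orientation: [0.0, 0.208, 0.978, 0.0]
wrist_force: [0.3, -0.3, -0.4]
finger_gap: 0.0516
grip_force: 95.6
```

Call:
apply_moves([
  {"xyz": [0, 0, 0.5], "turn": [0, 0, 0], "grip": 0.4},
  {"xyz": [0, 0, 1], "turn": [0, 0, 0], "grip": 0.4},
  {"xyz": [0, 0, 1], "turn": [0, 0, 0], "grip": 0.4},
])

```text
clock: 11.5
tcp_pos: [0.5135, 0.2499, 0.0372]
orientation: [-0.0, 0.208, 0.978, 0.0]
wrist_force: [-0.3, -0.4, -1.0]
finger_gap: 0.0514
grip_force: 95.6
```

Call:
apply_moves([
  {"xyz": [0, 0, 0.5], "turn": [0, 0, 0], "grip": 0.4},
  {"xyz": [0, 0, 1], "turn": [0, 0, 0], "grip": 0.4},
  {"xyz": [0, 0, 1], "turn": [0, 0, 0], "grip": 0.4},
])

```text
clock: 11.75
tcp_pos: [0.5135, 0.25, 0.0363]
orientation: [0.0, 0.208, 0.978, 0.0]
wrist_force: [-0.4, -0.3, -1.6]
finger_gap: 0.0518
grip_force: 95.7
```

Call:
apply_moves([
  {"xyz": [0, 0, 0.5], "turn": [0, 0, 0], "grip": 0.4},
  {"xyz": [0, 0, 1], "turn": [0, 0, 0], "grip": 0.4},
  {"xyz": [0, 0, 1], "turn": [0, 0, 0], "grip": 0.4},
])

```text
clock: 12.0
tcp_pos: [0.5137, 0.2499, 0.0361]
orientation: [0.0, 0.208, 0.978, 0.0]
wrist_force: [-1.7, -1.4, 4.8]
finger_gap: 0.0518
grip_force: 96.1
```

Call:
apply_moves([
  {"xyz": [0, 0, 0.3], "turn": [0, 0, 0], "grip": 0.4},
  {"xyz": [0, 0, 0.7], "turn": [0, 0, 0], "grip": 0.4},
  {"xyz": [0, 0, 0.7], "turn": [0, 0, 0], "grip": 0.4},
])

```text
clock: 12.25
tcp_pos: [0.5138, 0.2499, 0.036]
orientation: [0.001, 0.208, 0.978, 0.0]
wrist_force: [-2.7, -2.3, 10.2]
finger_gap: 0.0516
grip_force: 96.5
```

Contact. I release gradually and then retreat straight up.

Call:
apply_moves([
  {"xyz": [0, 0, -0.7], "turn": [0, 0, 0], "grip": 0.4},
  {"xyz": [0, 0, -0.7], "turn": [0, 0, 0], "grip": 0.62},
  {"xyz": [0, 0, -0.7], "turn": [0, 0, 0], "grip": 0.66},
  {"xyz": [0, 0, -0.7], "turn": [0, 0, 0], "grip": 0.72},
  {"xyz": [0, 0, -0.7], "turn": [0, 0, 0], "grip": 0.8},
  {"xyz": [0, 0, -0.7], "turn": [0, 0, 0], "grip": 0.9},
  {"xyz": [0, 0, -0.7], "turn": [0, 0, 0], "grip": 1},
  {"xyz": [0, 0, -0.7], "turn": [0, 0, 0], "grip": 1},
  {"xyz": [0, 0, -0.7], "turn": [0, 0, 0], "grip": 1},
  {"xyz": [0, 0, -0.7], "turn": [0, 0, 0], "grip": 1},
], force=20)

```text
clock: 13.08
tcp_pos: [0.5135, 0.25, 0.0353]
orientation: [-0.0, 0.208, 0.978, 0.0]
wrist_force: [-0.6, -0.1, 0.1]
finger_gap: 0.0854
grip_force: 0.0
```

Call:
apply_moves([
  {"xyz": [0, 0, -4], "turn": [0, 0, 0], "grip": 1},
  {"xyz": [0, 0, -16], "turn": [0, 0, 0], "grip": 1},
  {"xyz": [0, 0, -34], "turn": [0, 0, 0], "grip": 1},
  {"xyz": [0, 0, -56], "turn": [0, 0, 0], "grip": 1},
  {"xyz": [0, 0, -80], "turn": [0, 0, 0], "grip": 1},
  {"xyz": [0, 0, -104], "turn": [0, 0, 0], "grip": 1},
  {"xyz": [0, 0, -126], "turn": [0, 0, 0], "grip": 1},
  {"xyz": [0, 0, -142], "turn": [0, 0, 0], "grip": 1},
  {"xyz": [0, 0, -150], "turn": [0, 0, 0], "grip": 1},
  {"xyz": [0, 0, -150], "turn": [0, 0, 0], "grip": 1},
  {"xyz": [0, 0, -150], "turn": [0, 0, 0], "grip": 1},
  {"xyz": [0, 0, -150], "turn": [0, 0, 0], "grip": 1},
])

```text
clock: 14.08
tcp_pos: [0.5127, 0.2497, 0.184]
orientation: [-0.001, 0.208, 0.978, -0.0]
wrist_force: [-0.2, -0.0, -0.9]
finger_gap: 0.0853
grip_force: 0.0
```

Run:
```python
from pos import *
d,S=cam("scene");e,D=cam("side"); cv2.imwrite("pics/f.png",e["color"]); cv2.imwrite("pics/fs.png",d["color"])
W={"tube":((230,270,235,300,.084,.1),(350,396,275,345,.084,.1)),
"jar":((296,328,270,310,.041,.06),(370,402,250,290,.041,.06)),
"block":((360,430,330,398,.02,.032),(435,488,200,250,.02,.032)),
"bottle":((294,326,172,240,.115,.14),(228,272,212,295,.115,.14)),
"wedge":((386,442,290,312,.003,.04),(370,396,192,230,.003,.04))}
for k,(a,b) in W.items():
  for P,w in((S,a),(D,b)):
    q=sel(P,*w); print(k,fit(q) if len(q)>3 else 0)
```

```text
tube n459 circ[0.5167 0.2456] r0.0273 mid[0.5162 0.2452 0.0877] ext[0.0485 0.0481 0.0054] medz0.0878
tube n915 circ[0.5175 0.2856] r0.0632 mid[0.5174 0.285  0.0892] ext[0.0471 0.1183 0.0064] medz0.0899
jar n334 circ[0.5307 0.1308] r0.0223 mid[0.5301 0.1298 0.0441] ext[0.0391 0.0383 0.0054] medz0.0452
jar n393 circ[0.5304 0.1325] r0.0224 mid[0.5306 0.1333 0.0455] ext[0.0386 0.0384 0.0067] medz0.0469
block n517 circ[ 0.4322 -0.0519] r0.0212 mid[ 0.4321 -0.0516  0.0234] ext[0.0368 0.0363 0.0056] medz0.0243
block n296 circ[ 0.4579 -0.0662] r0.0500 mid[ 0.4559 -0.0631  0.0242] ext[0.0814 0.0657 0.0076] medz0.0255
bottle n323 circ[0.734 0.233] r0.0275 mid[0.732  0.2307 0.122 ] ext[0.0454 0.0453 0.0128] medz0.1267
bottle n739 circ[0.7339 0.2351] r0.0258 mid[0.7331 0.2361 0.1235] ext[0.0458 0.0449 0.0146] medz0.1288
wedge n568 circ[ 0.5885 -0.0391] r0.0406 mid[ 0.5883 -0.0397  0.0131] ext[0.0237 0.0759 0.0187] medz0.0120
wedge n99 circ[ 0.5844 -0.0291] r0.0484 mid[ 0.5767 -0.022   0.0083] ext[0.0315 0.0675 0.0105] medz0.0061
```

View pics/f.png

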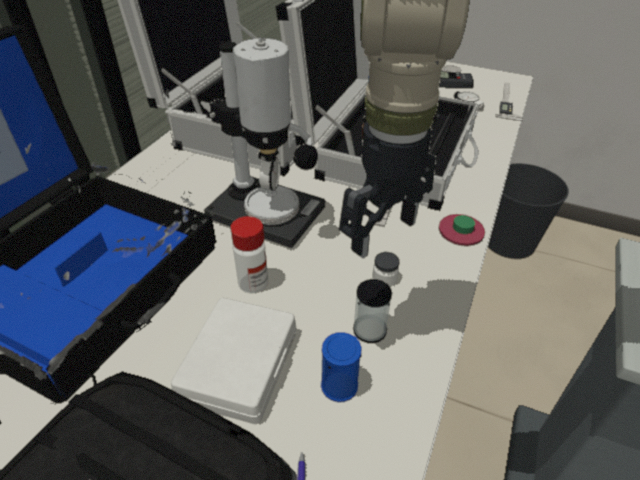

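The final view shows the green block flat on the disc at (463,225), the empty tube standing on the table at (372,310), and the gripper clear above it. The jar, wedge and bottle read the same positions as before, so I hand in.

```bash
python3 -c "
from workcell import ticket; print(ticket.hand_in())"
```

```text
the job is handed in; nothing more can be done
None
```

The job is handed in at about 14 s on the robot clock: four raps dropped the block, which lies flat on the disc; the empty tube stands mouth down where it started, and the jar, wedge and bottle have not moved.

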